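# Bring a model building up to its line with a coarse and fine jig

### The arm

A 6-joint arm with a two-finger parallel gripper is mounted at the origin on the work surface. World frame = base frame: x ahead of the robot, y to its left, z up, the work surface at z = 0. Lengths are in m, angles in rad, forces in N, time in s.
With the tool pointing down it reaches from about 0.25 to 0.85 m from the base axis. Payload 12.5 kg.
Tool frame: the origin (TCP) lies on the mounting face of the last link; the fingertips stand 186 mm ahead of it and the grasp point (between the pads) lies 167 mm ahead of it (bot.nose_length is the distance from the TCP to the fingertips, in m); z points along the fingers, y is the direction in which the jaws open and shut (so a half turn about z gives the same grasp; the last joint's range is limited). The gripper opens to 93 mm and grips with 3 to 60 N. Pads are 15 mm wide; open, the fingers measure 128 mm over their backs; the gripper's body (75 mm by 188 mm) begins 65 mm behind the grasp point.
Start: joints at [1.135, 0.351, 1.652, -0, 1.139, -0.085], TCP at [0.189, 0.517, 0.405] pointing down, gripper open.
Joint ranges: [-2.75, 2.75], [-0.79, 2.1], [0.01, 2.65], [-1.57, 4.71], [0.07, 3.14], [-2.87, 2.87]. Speed limits (rad/s): [2.22, 2.22, 2.79, 3.14, 3.14, 3.14].

### API

Orientations are given as a rotation vector (axis times angle).
In Python, from workcell import bot gives the robot as it stands.
- The arm moves only by the tool jog_arm, never from a script. Its argument "increments" is a list of rows, each a list of 3 entries, a list of its own where there are three numbers: the shift along the tool's x, y, z in mm, then the turn, a rotation vector about the tool's x, y, z in rad, then the finger opening in mm, from 0 to 93. A call has 1 to 8 rows; each row shifts and turns the commanded pose from where the row before left it, along the tool's axes as they then stand; what a row does not reach is not made up. A row lasts 1/8 s, in which the tool goes at most 62.5 mm and 10.7 degrees, less where a joint would pass 70% of its speed; a pose out of reach is approached as far as the arm can. A call is refused whole if a number of a shift passes 62.5 or a number of a turn 0.188, either way. A call with a gripper value outside its range is refused whole. The fingers move at their own pace and stop on an object; "grip_force" is the grip in N (left out, the last holds). Time passes only in rows, so rows that do not move let the fingers close. It gives the time, the measured TCP pose, the force and the opening at its end, in the units of the state.
- bot.get_state(): the state, without advancing time (a new reading comes with each control period).
- bot.read_camera(name): name is "side" or "top" or "wrist"; returns (picture, depth): 420x560x3 uint8, blue, green, red; 420x560 float32, m along the optical axis (not along the pixel's ray), 0 where there is no reading.
- bot.calibration(name): a dict with "K" (3x3 intrinsics, pixels), "k1" (the pictures are not rectified: a ray, as slopes to the right and down, at radius r is drawn at 1 + k1 r^2 times it, then the intrinsics apply), "extrinsics" (4x4, takes a point from world to camera coordinates). Camera axes: x right, y up, looking along -z (the intrinsics and any distortion apply to the point x, -y, -z); pixel columns grow to the right and rows downward; lengths in m; the calibration is good to about 2 mm. A picture is of the moment at which its call begins: read the wrist's pose just before it. calibration takes no time and is no camera call; for the wrist camera it gives the pose at the moment of the call.
- bot.hand_in(): hands the job in, once; it reports no verdict.
The state is a dict: "clock": time; "joints": joint angles; "joint_vel": joint speeds; "effort": joint torques, N m; "tool_pos": TCP position; "tcp_rot": TCP orientation; "ft_force": force on the tool from outside, world axes, zero at the start; "moment": the same for the moment, N m; "grip_width": finger opening in m.
Only numpy, scipy, OpenCV 4.12 (cv2) and the standard library are available. Lean on these libraries where they do the work, as an engineer would, in place of code of your own. Each camera call takes 0.05 s, during which the arm holds its last target. There are 200 camera calls.

### The job

Use the jig's two wheels to push the little wooden model building up to the red building line. First turn the big outer coarse wheel clockwise until the travelling head's orange index stands inside the green band and leave it there; only then turn the small inner fine wheel clockwise until the building's far edge is level with the red line. Touch nothing but the wheels and their posts: do not shove the head, the pusher or the building, do not let the coarse wheel push the building, and leave the other things as they are; finish clear of everything.

Things in the scene. Friction and masses are not known exactly. Their poses are not given: they have to be found in the camera images.
- jig: Fixed positioning jig: pale wooden base board 220 x 480 x 18 mm, long side along its y, with two steel rails on which a geared head runs towards the jig's -y. Origin at table level where the wheel axis stands when the coarse wheel reads 0; z up. The jig's place and yaw vary.
- coarse_wheel (a joint): Outer coarse wheel on the head, aluminium disc of radius 76 mm whose top face is 68 mm above the table, with one black upright crank post. Value in rad, grows clockwise seen from above, range 0 to 4.2. Each rad drives the head 25 mm along the jig's -y, and both wheels, index and pusher travel with it: the wheel axis stands 25 mm per rad from the jig's origin in the jig's -y. Friction 0.2 N m, plus 2 N in the rails; stays where it is left.
- coarse_post (a point): Centre of the top of the black coarse crank post: round, 12 mm in diameter, 24 mm tall, 66 mm from the wheel axis, top 92 mm above the table. It turns with the coarse wheel.
- fine_wheel (a joint): Inner fine wheel, on the same axis above the coarse one: blue disc of radius 42 mm whose top face is 101 mm above the table (underside 94 mm), with one yellow upright crank post. Value in rad, grows clockwise seen from above, range 0 to 6.8. 1 rad moves the pusher 5 mm further out of the head, towards the jig's -y. Friction 0.06 N m; stays where it is left; turning it does not turn the coarse wheel.
- fine_post (a point): Centre of the top of the yellow fine crank post: round, 12 mm in diameter, 22 mm tall, 34 mm from the wheel axis, top 123 mm above the table. It turns with the fine wheel.
- head: The travelling head under the wheels: grey housing 120 x 120 mm reaching 58 mm above the table, centred on the wheel axis, and on its -y side an aluminium nose block 60 x 40 mm, 28 to 54 mm above the table, that hovers over the plate, its centre 110 mm from the wheel axis. Origin on the wheel axis at table level, axes as the jig's. The robot must not touch it (the wheels and posts are no part of it).
- pusher: Steel pusher sticking out of the nose block towards the jig's -y: plate 50 mm wide, 30 mm high, 8 mm thick on two rods, driven by the fine wheel. Origin in its front face, at the lower edge. Its front stands 155 mm from the wheel axis when the fine wheel reads 0. Not to be touched by the robot.
- index (a point): Tip region of the orange index, a 3 mm wide finger that sticks out of the head's nose block to the jig's +x, over the plate; point on its centre line, 28 mm above the table.
- pusher_face (a point): Centre of the front of the steel pusher plate (50 mm wide, 30 mm high), the face that pushes the building; it faces the jig's -y.
- plate: Fixed white plate 130 x 160 x 4 mm on the base board, under the nose block and the building; its top is 22 mm above the table. Origin at the middle of the red line, on its underside; axes parallel to the jig's. It lies at different places along the jig.
- band (a point): Centre of the green band on the plate, where the index must stand: 10 mm long in the jig's y, 26 mm across; 110 mm in the plate's +y from the red line. Axes as the plate's.
- line (a point): Middle of the red building line on the plate's top, 3 mm wide, running along the plate's x. Axes as the plate's (y points back to the wheels).
- building: Loose pale wooden model building, base 50 (x) x 45 (y) x 30 mm with a small tower to 70 mm, about 0.12 kg, standing on the plate between pusher and red line, its far edge 6 to 10 mm short of the line. Origin at the centre of its underside. With the index in the band a gap is left between pusher and building.
- building_edge (a point): Middle of the lower far edge of the building (its -y face), which must come level with the red line.
- neighbour: Bystander: loose brown wooden block house, 30 x 50 x 44 mm, on the jig's base board at the jig's -x side. Origin under its centre.
- tree: Bystander: loose green model tree, 52 mm tall, on the base board at the jig's -x side. Origin under its centre.
- glue: Bystander: white glue bottle, 110 mm tall, on the table. Origin under its centre.
- paint: Bystander: paint jar, 60 mm tall, on the table. Origin under its centre.
- carton: Bystander: open cardboard box 120 x 160 x 60 mm on the table. Origin under its centre.
- block: Bystander: wooden block 30 x 80 x 25 mm in the carton. Origin under its centre.
- driver: Bystander: screwdriver, 160 mm long, lying on the table. Origin under its middle.
Not all that is in view belongs to the job. Leave any purple look-alike of the building alone.

How it is judged:
By the outcome, as a careful person would: the job done as asked, in the order asked, and still so for the second after the job is handed in, with the robot touching nothing.
It also fails if it takes over 72 s, if anything falls off the work surface, if the arm or the gripper's body presses on something with over 40 N, if the wrist force passes 120 N, or if a joint passes its speed limit or range.

## Working session

There is one attempt and no reset: what is moved stays moved. The work goes in short steps, Python scripts to look and compute and a tool call to move; the robot and the scene stay as the last step left them, time stands still between calls to the robot, and variables do not carry over. Pictures are saved under pics/ and viewed, about 8 in all and at most 12, crops included, and the job is handed in when it is done.

Besides the shell and the picture viewer there is one more tool, called after ">>>" as a command line: name --argument value ..., lists and objects as JSON in quotes. jog_arm: Moves the arm, as the interface text tells. Its arguments: {"type":"object","properties":{"increments":{"type":"array","items":{"type":"array"}},"grip_force":{"type":"number"}},"required":["increments"]}

```bash
ls; mkdir -p pics
cat > h.py <<'E'
import numpy as np, cv2
from workcell import bot
def cal(n):
    c=bot.calibration(n); return np.array(c["K"]),float(c["k1"]),np.array(c["extrinsics"])
def ray(n,u,v,c=None):
    K,k1,E=c or cal(n)
    d=np.array([(u-K[0,2])/K[0,0],(v-K[1,2])/K[1,1]]); s=d.copy()
    for _ in range(20): s=d/(1+k1*(s@s))
    R,t=E[:3,:3],E[:3,3]
    return -R.T@t, R.T@np.array([s[0],-s[1],-1.])
def onz(n,u,v,z,c=None):
    o,d=ray(n,u,v,c); return o+d*(z-o[2])/d[2]
def proj(n,p,c=None):
    K,k1,E=c or cal(n); q=E[:3,:3]@np.asarray(p)+E[:3,3]; s=np.array([q[0],-q[1]])/-q[2]
    s=s*(1+k1*(s@s)); return K[0,0]*s[0]+K[0,2],K[1,1]*s[1]+K[1,2]
E
python3 - <<'E'
from h import *
for n in ("top","side"):
    im,d=bot.read_camera(n); cv2.imwrite(f"pics/{n}0.png",im); np.save(f"{n}0.npy",d)
    K,k1,E=cal(n); print(n,K.round(1).tolist(),k1,(-E[:3,:3].T@E[:3,3]).round(3))
print(bot.get_state())
E
```

```text
pics
top [[481.3, 0.0, 282.6], [0.0, 481.3, 214.6], [0.0, 0.0, 1.0]] -0.13312456819472554 [ 0.314 -0.068  1.564]
side [[506.9, 0.0, 279.9], [0.0, 506.9, 209.5], [0.0, 0.0, 1.0]] -0.14126409428371617 [ 0.181 -0.895  1.182]
{'clock': 0.1, 'joints': array([ 1.13541640e+00,  3.51191340e-01,  1.65237722e+00,  2.56200273e-05,
        1.13909963e+00, -8.46160784e-02]), 'joint_vel': array([ 0.00147787, -0.00066195, -0.00097349,  0.00013991,  0.00088615,
        0.00050385]), 'effort': array([ 1.51376047e-03, -4.98028064e+01, -2.85702449e+01,  7.00237392e-02,
        2.38715310e-02, -1.39041495e-05]), 'tool_pos': array([0.18891961, 0.5164075 , 0.40424372]), 'tcp_rot': array([-5.48122687e-01, -3.09310278e+00,  1.62312030e-03]), 'ft_force': array([-0.10949905, -0.18996301,  0.23800042]), 'moment': array([ 0.0581974 , -0.00035621,  0.03023994]), 'grip_width': 0.09266591202084265}
```

View pics/top0.png

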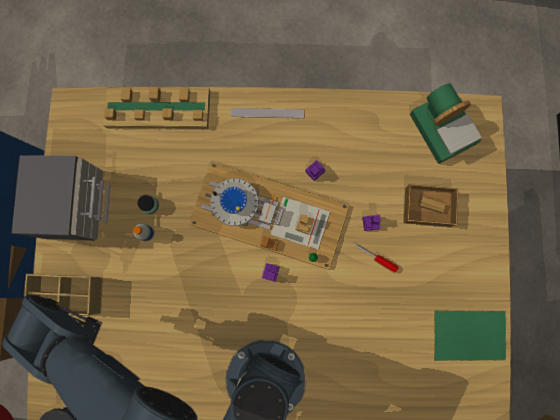

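View pics/side0.png

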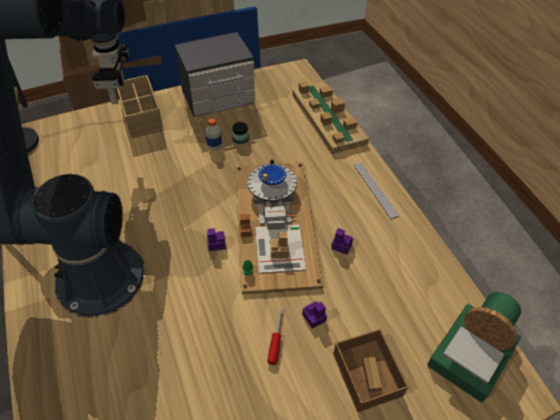

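The top view shows the jig at about (270,215): wheels at (234,202), index and band near (285,203), building at (305,222), red line at about (318,225). The purple look-alikes sit outside the jig at (315,170), (372,222) and (271,272). Next I'll enlarge the jig.

Run:
```python
from h import *
im=cv2.imread("pics/top0.png")[155:275,190:355]
cv2.imwrite("pics/topc.png",cv2.resize(im,None,fx=4.8,fy=4.8,interpolation=cv2.INTER_CUBIC))
for u,v in((0,0),(282,214),(260,380)): print(onz("top",u,v,0).round(3))
hsv=cv2.cvtColor(cv2.imread("pics/top0.png"),cv2.COLOR_BGR2HSV)
def blobs(lo,hi,name,z,mn=3):
    m=cv2.inRange(hsv,lo,hi); m[:, :185]=0; m[:,360:]=0; m[:155]=0; m[275:]=0
    n,l,s,c=cv2.connectedComponentsWithStats(m)
    for i in range(1,n):
        if s[i,4]>=mn: print(name,s[i].tolist(),c[i].round(1),onz("top",*c[i],z).round(4))
blobs((100,150,60),(125,255,255),"blue",.101,20)
blobs((50,120,60),(90,255,255),"green",.022)
blobs((22,150,150),(35,255,255),"yellow",.123)
blobs((0,150,90),(6,255,255),"red",.022)
blobs((7,190,180),(18,255,255),"orange",.028)
```

```text
[1.349 1.079 0.   ]
[ 0.533 -0.04   0.   ]
[-0.002  0.017  0.   ]
blue [221, 188, 25, 25, 416] [232.6 199.2] [0.5621 0.1122 0.101 ]
green [284, 199, 4, 7, 13] [285.4 202.2] [ 0.5692 -0.0502  0.022 ]
green [309, 254, 8, 7, 46] [312.4 257.2] [ 0.3933 -0.1408  0.022 ]
yellow [236, 207, 3, 3, 7] [237.3 208. ] [0.5315 0.0942 0.123 ]
```

View pics/topc.png

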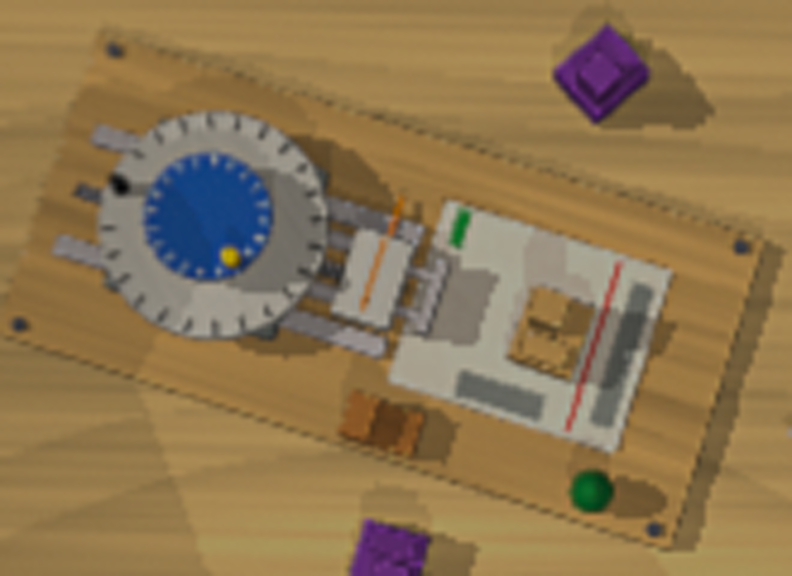

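```bash
cat >> h.py <<'E'
from scipy.spatial.transform import Rotation as Ro
import json
def Rdown(yaw): # tool z down, tool x at angle yaw
    c,s=np.cos(yaw),np.sin(yaw); return np.array([[c,s,0],[s,-c,0],[0,0,-1.]])
def now():
    s=bot.get_state(); return s["tool_pos"],Ro.from_rotvec(s["tcp_rot"]).as_matrix(),s
def rows(wps,grip,start=None,nd=1):
    """wps: list of (pos m, yaw); rounded rows with feedback of the rounding"""
    p,R=start if start else now()[:2]; out=[]
    for w in wps:
        q,yaw=np.array(w[0]),w[1]; g=w[2] if len(w)>2 else grip
        d=np.round(R.T@(q-p)*1000,nd); r=np.round(Ro.from_matrix(R.T@Rdown(yaw)).as_rotvec(),3)
        out.append([(d+0.).tolist(),(r+0.).tolist(),g]); p=p+R@d/1000; R=R@Ro.from_rotvec(r).as_matrix()
    for i in range(0,len(out),8): print(json.dumps(out[i:i+8]))
    return p,R
E
python3 - <<'E'
from h import *
d=np.load("top0.npy"); print("drawer top z",1.564-np.median(d[180:220,40:80]))
p,R,s=now(); yaw0=np.arctan2(R[1,0],R[0,0]); t=np.array([.53,.05,.45]); N=12
rows([(p+(t-p)*k/N,yaw0+(1.2-yaw0)*k/N) for k in range(1,N+1)],30)
E
```

```text
drawer top z 0.16939819
[[[-40.0, -26.7, -3.8], [-0.001, 0.0, 0.133], 30], [[-43.3, -21.2, -3.8], [0.0, 0.0, 0.132], 30], [[-45.6, -15.3, -3.8], [0.0, 0.0, 0.133], 30], [[-47.3, -9.1, -3.8], [0.0, 0.0, 0.132], 30], [[-48.1, -2.9, -3.8], [0.0, 0.0, 0.133], 30], [[-48.0, 3.6, -3.9], [0.0, 0.0, 0.132], 30], [[-47.1, 9.9, -3.8], [0.0, 0.0, 0.133], 30], [[-45.5, 16.0, -3.8], [0.0, 0.0, 0.133], 30]]
[[[-42.8, 21.9, -3.8], [0.0, 0.0, 0.132], 30], [[-39.6, 27.4, -3.8], [0.0, 0.0, 0.133], 30], [[-35.7, 32.4, -3.8], [0.0, 0.0, 0.132], 30], [[-31.1, 36.8, -3.8], [0.0, 0.0, 0.133], 30]]
```

>>> jog_arm --increments '[[[-40, -26.7, -3.8], [0, 0, 0.133], 30], [[-43.3, -21.2, -3.8], [0, 0, 0.132], 30], [[-45.6, -15.3, -3.8], [0, 0, 0.133], 30], [[-47.3, -9.1, -3.8], [0, 0, 0.132], 30], [[-48.1, -2.9, -3.8], [0, 0, 0.133], 30], [[-48, 3.6, -3.9], [0, 0, 0.132], 30], [[-47.1, 9.9, -3.8], [0, 0, 0.133], 30], [[-45.5, 16, -3.8], [0, 0, 0.133], 30]]'

```text
clock: 1.1
tool_pos: [0.417, 0.2041, 0.4352]
tcp_rot: [-2.043, -2.386, 0.0]
ft_force: [0.5, -0.3, -0.4]
grip_width: 0.0301
```

>>> jog_arm --increments '[[[-42.8, 21.9, -3.8], [0, 0, 0.132], 30], [[-39.6, 27.4, -3.8], [0, 0, 0.133], 30], [[-35.7, 32.4, -3.8], [0, 0, 0.132], 30], [[-31.1, 36.8, -3.8], [0, 0, 0.133], 30], [[0, 0, 0], [0, 0, 0], 30], [[0, 0, 0], [0, 0, 0], 30]]'

```text
clock: 1.85
tool_pos: [0.5298, 0.0503, 0.45]
tcp_rot: [-2.592, -1.774, 0.001]
ft_force: [-0.9, -0.2, -0.9]
grip_width: 0.0301
```

Run:
```python
from h import *
c=cal("wrist"); p,R,s=now(); im,d=bot.read_camera("wrist"); cv2.imwrite("pics/w1.png",im); np.savez("w1.npz",K=c[0],k1=c[1],E=c[2],d=d)
print(p,np.arctan2(R[1,0],R[0,0]),s["joints"].round(3),s["clock"],s["ft_force"]); print("cam",-c[2][:3,:3].T@c[2][:3,3],c[0].round(0).tolist(),c[1])
```

```text
[0.52976983 0.0502731  0.44999099] 1.2005962780104569 [0.007 0.274 1.642 0.    1.227 0.377] 1.85 [-0.90329308 -0.17415158 -0.92779077]
cam [0.55363038 0.11181678 0.42954746] [[308.0, 0.0, 278.0], [0.0, 308.0, 214.0], [0.0, 0.0, 1.0]] -0.0004960692920885472
```

View pics/w1.png

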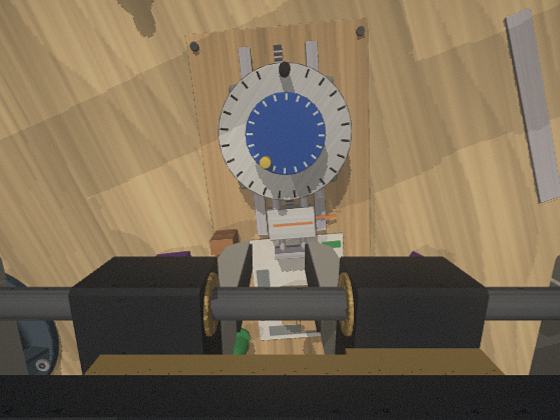

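Wheels at (286,132), black post at (284,69), yellow post at (265,162), index at about (325,217), green band at (333,244), partly near the finger. I'll shift 90 mm back along the jig for a view of everything.

>>> jog_arm --increments '[[[-45, 0, 0], [0, 0, 0], 30], [[-45, 0, 0], [0, 0, 0], 30], [[0, 0, 0], [0, 0, 0], 30], [[0, 0, 0], [0, 0, 0], 30]]'

```text
clock: 2.4
tool_pos: [0.4974, -0.0329, 0.4506]
tcp_rot: [-2.592, -1.775, -0.001]
ft_force: [-0.1, 0.4, -0.5]
grip_width: 0.0299
```

Run:
```python
from h import *
c=cal("wrist"); p,R,s=now(); im,d=bot.read_camera("wrist"); cv2.imwrite("pics/w2.png",im); np.savez("w2.npz",K=c[0],k1=c[1],E=c[2],d=d)
print(p,np.arctan2(R[1,0],R[0,0]),s["joints"].round(3),s["clock"])
cv2.imwrite("pics/w2c.png",cv2.resize(im[30:330,160:440],None,fx=2,fy=2,interpolation=cv2.INTER_CUBIC))
```

```text
[ 0.49737119 -0.0328657   0.45058517] 1.2008618477273016 [-0.159  0.209  1.724  0.     1.208  0.21 ] 2.4
```

View pics/w2c.png

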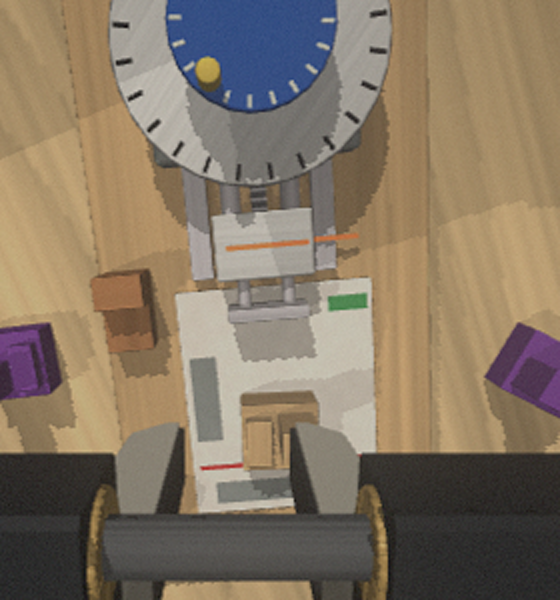

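The crop shows the green band at (347,302), index tip (337,238), pusher (268,312) and building (278,430). The red line at (220,467) is partly behind the fingers. The real building is the wooden one on the plate. Now to measure.

```bash
cat > meas.py <<'E'
from h import *
def blobs(im,c,lo,hi,z,mn=8,box=None):
    m=cv2.inRange(cv2.cvtColor(im,cv2.COLOR_BGR2HSV),lo,hi)
    if box: k=np.zeros_like(m); k[box[1]:box[3],box[0]:box[2]]=1; m*=k
    n,l,s,ce=cv2.connectedComponentsWithStats(m); out=[]
    for i in range(1,n):
        if s[i,4]>=mn: out.append((int(s[i,4]),ce[i].round(1).tolist(),onz(None,*ce[i],z,c)[:2].round(4)))
    return sorted(out,key=lambda t:-t[0])[:4]
def disc(im,c,z):
    m=cv2.inRange(cv2.cvtColor(im,cv2.COLOR_BGR2HSV),(100,150,40),(125,255,255))
    cs=max(cv2.findContours(m,0,1)[0],key=cv2.contourArea); h=cv2.convexHull(cs)[:,0]
    P=np.array([onz(None,u,v,z,c)[:2] for u,v in h]); (x,y),r=cv2.minEnclosingCircle((P*1000).astype(np.float32))
    A=np.c_[2*P,np.ones(len(P))]; s=np.linalg.lstsq(A,(P**2).sum(1),rcond=None)[0]
    return s[:2],np.sqrt(s[2]+s[:2]@s[:2])
def load(n):
    z=np.load(n+".npz"); return cv2.imread(f"pics/{n}.png"),(z["K"],float(z["k1"]),z["E"])
G=((50,120,40),(90,255,255)); Y=((20,130,100),(35,255,255)); O=((5,150,150),(16,255,255)); RD=((0,160,90),(5,255,255)); RD2=((174,140,90),(180,255,255)); BK=((0,0,0),(180,255,45))
E
python3 - <<'E'
from meas import *
pt=lambda u,v:onz("top",190+u/4.8,155+v/4.8,.018)
s=[pt(*q) for q in((114,49),(742,246),(655,529),(20,325))]
for a,b in((1,0),(2,3)): d=s[b]-s[a]; print("yaw y-axis",np.degrees(np.arctan2(-d[0],d[1])),np.linalg.norm(d))
for a,b in((3,0),(2,1)): d=s[b]-s[a]; print("yaw x-axis",np.degrees(np.arctan2(d[1],d[0])),np.linalg.norm(d))
print("board mid",sum(s)/4)
for n in("w1","w2"):
    im,c=load(n)
    print(n,"disc",disc(im,c,.101)); print("black",blobs(im,c,*BK,.092,20,(270,55,300,85)))
    print("yel",blobs(im,c,*Y,.123)); print("green",blobs(im,c,*G,.022,20,(200,100,400,260))); print("or",blobs(im,c,*O,.028,8,(250,120,400,235)));print("red",blobs(im,c,*RD,.022),blobs(im,c,*RD2,.022))
E
```

```text
yaw y-axis -16.442776442267697 0.4513929674540843
yaw y-axis -16.384115204431964 0.4501820516626395
yaw x-axis -16.021601964110346 0.20091715589133882
yaw x-axis -16.366815044284397 0.2004509931609457
board mid [0.52861599 0.0014426  0.018     ]
w1 disc (array([0.5692428 , 0.10665038]), np.float64(0.009397395928777657))
black []
yel [(97, [264.8, 162.1], array([0.5326, 0.0947])), (10, [429.6, 354.2], array([ 0.6285, -0.1776]))]
green []
or [(58, [292.1, 224.0], array([ 0.5296, -0.001 ])), (43, [325.6, 216.1], array([ 0.5756, -0.0068]))]
red [] []
w2 disc (array([0.56047993, 0.11269938]), np.float64(0.039971106487236396))
black []
yel [(116, [263.4, 64.7], array([0.5321, 0.094 ])), (8, [436.9, 367.4], array([ 0.6002, -0.282 ]))]
green []
or [(63, [293.6, 152.2], array([0.5332, 0.0045])), (43, [328.2, 148.1], array([ 0.5761, -0.0067]))]
red [(12, [271.5, 263.1], array([ 0.45  , -0.1293]))] []
```

Run:
```python
from meas import *
for n,q in(("w1",((284,69),(331,244),(286,120),(275,110))),("w2",((333,181),(270,264),(265,263),(325,149)))):
    im,c=load(n); h=cv2.cvtColor(im,cv2.COLOR_BGR2HSV)
    for u,v in q: print(n,u,v,h[v,u],im[v,u])
```

```text
w1 284 69 [25 30 51] [45 50 51]
w1 331 244 [ 62 108 127] [ 77 127  73]
w1 286 120 [111 140 131] [131  80  59]
w1 275 110 [111 145 134] [134  82  58]
w2 333 181 [ 62 102 132] [ 82 132  79]
w2 270 264 [  4 114 183] [101 111 183]
w2 265 263 [  2 152 175] [ 71  78 175]
w2 325 149 [ 11 171 197] [ 65 113 197]
```

```bash
sed -i 's/(100,150,40)/(100,110,40)/; s/^G=.*/G=((50,70,60),(80,255,255)); Y=((20,130,100),(35,255,255)); O=((5,130,150),(16,255,255)); RD=((0,90,110),(8,255,255)); BK=((0,0,0),(180,255,65))/' meas.py
python3 - <<'E'
from meas import *
for n in("w1","w2"):
    im,c=load(n)
    print(n,"disc",disc(im,c,.101)); print("black",blobs(im,c,*BK,.092,20,(270,55,300,85)))
    print("green",blobs(im,c,*G,.022,20,(200,100,400,260))); print("or",blobs(im,c,*O,.028,8,(250,120,400,235)));print("red",blobs(im,c,*RD,.022,8,(200,240,350,290)))
a=np.radians(-16.3); x=np.array([np.cos(a),np.sin(a)]); y=np.array([-x[1],x[0]]);
E
```

```text
w1 disc (array([0.56103464, 0.1123202 ]), np.float64(0.04088080502829951))
black [(132, [283.9, 69.2], array([0.5829, 0.1722]))]
green [(86, [332.6, 243.5], array([ 0.5721, -0.0495]))]
or [(74, [292.8, 223.9], array([ 0.5306, -0.0011])), (57, [326.4, 216.1], array([ 0.5766, -0.0072]))]
red []
w2 disc (array([0.56065871, 0.11159185]), np.float64(0.0408962667858559))
black []
green [(130, [333.4, 180.5], array([ 0.5696, -0.0496]))]
or [(85, [293.1, 152.2], array([0.5326, 0.0047])), (55, [328.6, 148.1], array([ 0.5766, -0.0069]))]
red [(46, [270.5, 263.0], array([ 0.4488, -0.1286]))]
```

Run:
```python
from h import *
p,R,s=now(); T=np.array([.5833,.1735,.34]); w=[(p+(T-p)*k/6,1.2+.019*k/6) for k in range(1,7)]
w+=[(T,1.219)]*2+[(np.r_[T[:2],.34-.0205*k],1.219) for k in range(1,5)]+[(np.r_[T[:2],.258],1.219)]*2
rows(w,40)
```

```text
[[[37.2, 0.9, 18.4], [0.0, 0.0, -0.002], 40], [[37.2, 1.0, 18.5], [0.0, 0.0, -0.003], 40], [[37.2, 1.1, 18.4], [0.0, 0.0, -0.003], 40], [[37.2, 1.2, 18.4], [0.0, 0.0, -0.003], 40], [[37.2, 1.3, 18.4], [0.0, 0.0, -0.004], 40], [[37.2, 1.5, 18.5], [0.0, 0.0, -0.003], 40], [[0.0, 0.0, 0.0], [0.0, 0.0, 0.0], 40], [[0.0, 0.0, 0.0], [0.0, 0.0, 0.0], 40]]
[[[0.0, 0.0, 20.5], [0.0, 0.0, 0.0], 40], [[0.0, 0.0, 20.5], [0.0, 0.0, 0.0], 40], [[0.0, 0.0, 20.5], [0.0, 0.0, 0.0], 40], [[0.0, 0.0, 20.5], [0.0, 0.0, 0.0], 40], [[0.0, 0.0, 0.0], [0.0, 0.0, 0.0], 40], [[0.0, 0.0, 0.0], [0.0, 0.0, 0.0], 40]]
```

>>> jog_arm --increments '[[[37.2, 0.9, 18.4], [0, 0, -0.002], 40], [[37.2, 1, 18.5], [0, 0, -0.003], 40], [[37.2, 1.1, 18.4], [0, 0, -0.003], 40], [[37.2, 1.2, 18.4], [0, 0, -0.003], 40], [[37.2, 1.3, 18.4], [0, 0, -0.004], 40], [[37.2, 1.5, 18.5], [0, 0, -0.003], 40], [[0, 0, 0], [0, 0, 0], 40], [[0, 0, 0], [0, 0, 0], 40]]'

```text
clock: 3.45
tool_pos: [0.5832, 0.1728, 0.3399]
tcp_rot: [-2.576, -1.799, 0.0]
ft_force: [-0.2, -0.3, 0.2]
grip_width: 0.0399
```

Run:
```python
from meas import *
p,R,s=now(); print(p,np.arctan2(R[1,0],R[0,0]))
c=cal("wrist"); im,d=bot.read_camera("wrist"); cv2.imwrite("pics/w3.png",im)
print("black",blobs(im,c,*BK,.092,20,(200,120,360,240))); print(disc(im,c,.101))
cv2.imwrite("pics/w3c.png",im[100:400,100:460])
```

```text
[0.58323054 0.17284573 0.33985918] 1.2191487188689079
black [(227, [278.4, 220.6], array([0.5849, 0.1768]))]
(array([0.56573577, 0.12587081]), np.float64(0.030341234349675686))
```

View pics/w3c.png

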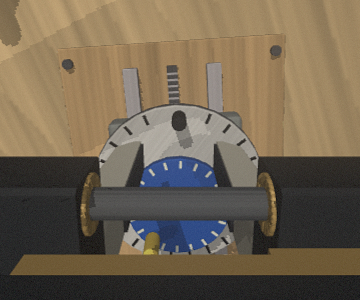

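The black post at (179,120) in the crop lies centred between the open fingers. Descending and gripping.

>>> jog_arm --increments '[[[1, 0, 20.5], [0, 0, 0], 40], [[0, 0, 20.5], [0, 0, 0], 40], [[0, 0, 20.5], [0, 0, 0], 40], [[0, 0, 20.5], [0, 0, 0], 40], [[0, 0, 0], [0, 0, 0], 40], [[0, 0, 0], [0, 0, 0], 8], [[0, 0, 0], [0, 0, 0], 8], [[0, 0, 0], [0, 0, 0], 8]]' --grip_force 8

```text
clock: 4.5
tool_pos: [0.5839, 0.1732, 0.2585]
tcp_rot: [2.577, 1.797, 0.001]
ft_force: [1.2, 0.6, 0.2]
grip_width: 0.0146
```

Run:
```python
from h import *
p,R,s=now(); print(p,s["ft_force"],s["grip_width"],s["joints"].round(2))
A=np.array([.5608,.112]); y=np.array([.2807,.9598]); th0=1.219; Q=1.71; N=15
def post(q): th=th0-q; return A-.025*q*y+.066*np.array([np.cos(th),np.sin(th)])
off=p[:2]-post(0); print("offset",off)
w=[]
for k in range(1,N+1):
    q=Q*k/N; w.append((np.r_[post(q)+off*0.5,.258],th0-q))
rows(w,8)
```

```text
[0.58393014 0.17317472 0.25849095] [1.23204556 0.62049391 0.24736749] 0.014563313196735077 [ 0.21  0.63  1.6  -0.    0.91  0.56]
offset [ 0.00038755 -0.00078312]
[[[-3.0, 7.4, 0.5], [0.001, -0.001, 0.113], 8], [[-3.2, 8.0, 0.0], [0.0, 0.0, 0.114], 8], [[-3.1, 8.3, 0.0], [0.0, 0.0, 0.114], 8], [[-3.1, 8.7, 0.0], [0.0, 0.001, 0.114], 8], [[-2.9, 8.9, 0.0], [0.0, 0.0, 0.114], 8], [[-2.7, 9.2, 0.0], [0.0, 0.0, 0.114], 8], [[-2.5, 9.5, 0.0], [0.0, 0.0, 0.114], 8], [[-2.3, 9.7, 0.0], [0.0, 0.0, 0.114], 8]]
[[[-2.0, 9.8, 0.0], [0.0, 0.0, 0.114], 8], [[-1.7, 10.1, 0.0], [0.0, 0.0, 0.114], 8], [[-1.5, 10.1, 0.0], [0.0, 0.0, 0.114], 8], [[-1.1, 10.3, 0.0], [0.0, 0.0, 0.114], 8], [[-0.8, 10.3, 0.0], [0.0, 0.0, 0.114], 8], [[-0.5, 10.4, 0.0], [0.0, 0.0, 0.114], 8], [[-0.2, 10.3, 0.0], [0.0, 0.0, 0.114], 8]]
```

>>> jog_arm --increments '[[[0, 0, 0], [0, 0, 0], 8], [[-3, 7.4, 0.5], [0, 0, 0.113], 8], [[-3.2, 8, 0], [0, 0, 0.114], 8], [[-3.1, 8.3, 0], [0, 0, 0.114], 8], [[-3.1, 8.7, 0], [0, 0, 0.114], 8], [[0, 0, 0], [0, 0, 0], 8]]'

```text
clock: 5.25
tool_pos: [0.6056, 0.1456, 0.2581]
tcp_rot: [2.916, 1.166, -0.0]
ft_force: [-2.5, -3.4, 8.4]
grip_width: 0.0116
```

>>> jog_arm --increments '[[[-2.9, 8.9, 0], [0, 0, 0.114], 8], [[-2.7, 9.2, 0], [0, 0, 0.114], 8], [[-2.5, 9.5, 0], [0, 0, 0.114], 8], [[-2.3, 9.7, 0], [0, 0, 0.114], 8], [[-2, 9.8, 0], [0, 0, 0.114], 8], [[-1.7, 10.1, 0], [0, 0, 0.114], 8], [[-1.5, 10.1, 0], [0, 0, 0.114], 8], [[-1.1, 10.3, 0], [0, 0, 0.114], 8]]'

```text
clock: 6.25
tool_pos: [0.6163, 0.0692, 0.258]
tcp_rot: [-3.132, 0.24, 0.001]
ft_force: [-6.2, 3.7, 8.5]
grip_width: 0.0117
```

Run:
```python
from meas import *
p,R,s=now(); print(p,np.arctan2(R[1,0],R[0,0]),s["ft_force"],s["grip_width"])
im,d=bot.read_camera("top"); c=cal("top")
print("or",blobs(im,c,*O,.028,2,(265,190,300,225)),"g",blobs(im,c,*G,.022,4,(275,190,300,215)))
```

```text
[0.61629619 0.06917687 0.25804331] -0.15294586516842817 [-6.15972537  3.65526009  8.51320352] 0.011739705664466242
or [(9, [278.0, 213.0], array([ 0.5325, -0.0273])), (8, [282.1, 202.5], array([ 0.5671, -0.0397])), (3, [276.0, 220.0], array([ 0.5096, -0.0215]))] g [(20, [285.5, 202.0], array([ 0.57  , -0.0506]))]
```

>>> jog_arm --increments '[[[-0.8, 10.3, 0], [0, 0, 0.114], 8], [[-0.5, 10.4, 0], [0, 0, 0.114], 8], [[-0.2, 10.3, 0], [0, 0, 0.114], 8], [[0, 0, 0], [0, 0, 0], 8], [[0, 0, 0], [0, 0, 0], 8]]'

```text
clock: 6.92
tool_pos: [0.6068, 0.0395, 0.2579]
tcp_rot: [3.047, -0.764, -0.002]
ft_force: [-6.4, -0.3, 8.3]
grip_width: 0.0119
```

Run:
```python
from meas import *
p,R,s=now(); print(p,np.arctan2(R[1,0],R[0,0]),s["ft_force"],s["grip_width"])
c=cal("top"); 
for i in range(2):
    im,d=bot.read_camera("top")
    print("or",blobs(im,c,*O,.028,2,(265,190,300,225)),"g",blobs(im,c,*G,.022,4,(275,190,300,215)))
cw=cal("wrist"); iw,d=bot.read_camera("wrist")
print(cw[2][:3,:3].round(2).tolist())
cv2.imwrite("pics/t4.png",np.vstack([cv2.resize(im[180:250,230:340],(770,490),interpolation=cv2.INTER_CUBIC)]))
```

```text
[0.60675842 0.03947389 0.25793033] -0.4912772465486236 [-6.3742732  -0.26959917  8.34763825] 0.011918550365433614
or [(13, [280.0, 216.0], array([ 0.5229, -0.034 ])), (3, [283.7, 206.7], array([ 0.5536, -0.0451]))] g [(6, [286.3, 199.3], array([ 0.5788, -0.053 ]))]
or [(13, [280.0, 216.0], array([ 0.5229, -0.034 ])), (3, [283.7, 206.7], array([ 0.5536, -0.0451]))] g [(6, [286.3, 199.3], array([ 0.5788, -0.053 ]))]
[[-0.47, -0.88, -0.0], [0.86, -0.46, -0.24], [0.21, -0.12, 0.97]]
```

View pics/t4.png

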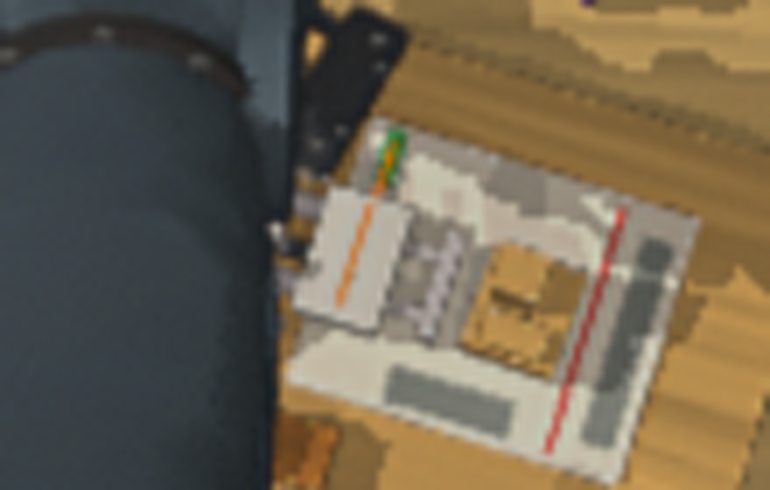

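The index (390,155) now lies on the green band. I'll release, lift, and unwind the wrist for the fine wheel.

Run:
```python
from h import *
p,R,s=now(); y0=-.491
w=[(p,y0,40)]*4+[(p+[0,0,.0225*k],y0,40) for k in range(1,5)]
q=p+[0,0,.09]; T=np.array([.555,.10,.42]); N=26
w+=[(q+(T-q)*min(1,k/8),y0+(4.2-y0)*k/N,40) for k in range(1,N+1)]
rows(w,40)
```

```text
[[[0.0, 0.0, 0.0], [0.001, 0.001, 0.0], 40], [[0.0, 0.0, 0.0], [0.0, 0.0, 0.0], 40], [[0.0, 0.0, 0.0], [0.0, 0.0, 0.0], 40], [[0.0, 0.0, 0.0], [0.0, 0.0, 0.0], 40], [[0.0, 0.0, -22.5], [0.0, 0.0, 0.0], 40], [[0.0, 0.0, -22.5], [0.0, 0.0, 0.0], 40], [[0.0, 0.0, -22.5], [0.0, 0.0, 0.0], 40], [[0.0, 0.0, -22.5], [0.0, 0.0, 0.0], 40]]
[[[-9.3, -3.7, -9.0], [0.0, 0.0, -0.181], 40], [[-8.5, -5.2, -9.0], [0.0, 0.0, -0.18], 40], [[-7.4, -6.6, -9.0], [0.0, 0.0, -0.18], 40], [[-6.0, -7.9, -9.0], [0.0, 0.0, -0.181], 40], [[-4.6, -8.8, -9.0], [0.0, 0.0, -0.18], 40], [[-2.9, -9.6, -9.0], [0.0, 0.0, -0.181], 40], [[-1.2, -9.9, -9.0], [0.0, 0.0, -0.18], 40], [[0.7, -9.9, -9.0], [0.0, 0.0, -0.181], 40]]
[[[0.0, 0.0, 0.0], [0.0, 0.0, -0.18], 40], [[0.0, 0.0, 0.0], [0.0, 0.0, -0.18], 40], [[0.0, 0.0, 0.0], [0.0, 0.0, -0.181], 40], [[0.0, 0.0, 0.0], [0.0, 0.0, -0.18], 40], [[0.0, 0.0, 0.0], [0.0, 0.0, -0.181], 40], [[0.0, 0.0, 0.0], [0.0, 0.0, -0.18], 40], [[0.0, 0.0, 0.0], [0.0, 0.0, -0.181], 40], [[0.0, 0.0, 0.0], [0.0, 0.0, -0.18], 40]]
[[[0.0, 0.0, 0.0], [0.0, 0.0, -0.18], 40], [[0.0, -0.1, 0.0], [0.0, 0.0, -0.181], 40], [[0.0, 0.0, 0.0], [0.0, 0.0, -0.18], 40], [[0.0, 0.0, 0.0], [0.0, 0.0, -0.181], 40], [[0.0, 0.0, 0.0], [0.0, 0.0, -0.18], 40], [[0.0, 0.0, 0.0], [0.0, 0.0, -0.18], 40], [[0.0, 0.0, 0.0], [0.0, 0.0, -0.181], 40], [[0.0, 0.0, 0.0], [0.0, 0.0, -0.18], 40]]
[[[0.0, 0.0, 0.0], [0.0, 0.0, -0.181], 40], [[0.0, 0.0, 0.0], [0.0, 0.0, -0.18], 40]]
```

>>> jog_arm --increments '[[[0, 0, 0], [0, 0, 0], 40], [[0, 0, 0], [0, 0, 0], 40], [[0, 0, 0], [0, 0, 0], 40], [[0, 0, 0], [0, 0, 0], 40], [[0, 0, -22.5], [0, 0, 0], 40], [[0, 0, -22.5], [0, 0, 0], 40], [[0, 0, -22.5], [0, 0, 0], 40], [[0, 0, -22.5], [0, 0, 0], 40]]'

```text
clock: 8.07
tool_pos: [0.607, 0.0395, 0.3481]
tcp_rot: [3.047, -0.764, -0.0]
ft_force: [0.1, -0.3, 1.3]
grip_width: 0.0396
```

>>> jog_arm --increments '[[[-9.3, -3.7, -9], [0, 0, -0.18], 40], [[-8.5, -5.2, -9], [0, 0, -0.18], 40], [[-7.4, -6.6, -9], [0, 0, -0.18], 40], [[-6, -7.9, -9], [0, 0, -0.18], 40], [[-4.6, -8.8, -9], [0, 0, -0.18], 40], [[-2.9, -9.6, -9], [0, 0, -0.18], 40], [[-1.2, -9.9, -9], [0, 0, -0.18], 40], [[0.7, -9.9, -9], [0, 0, -0.18], 40]]'

```text
clock: 9.07
tool_pos: [0.5552, 0.1004, 0.4196]
tcp_rot: [-2.79, -1.443, 0.0]
ft_force: [-0.2, -0.2, -0.3]
grip_width: 0.04
```

>>> jog_arm --increments '[[[0, 0, 0], [0, 0, -0.18], 40], [[0, 0, 0], [0, 0, -0.18], 40], [[0, 0, 0], [0, 0, -0.18], 40], [[0, 0, 0], [0, 0, -0.18], 40], [[0, 0, 0], [0, 0, -0.18], 40], [[0, 0, 0], [0, 0, -0.18], 40], [[0, 0, 0], [0, 0, -0.18], 40], [[0, 0, 0], [0, 0, -0.18], 40]]'

```text
clock: 10.07
tool_pos: [0.5554, 0.1002, 0.4193]
tcp_rot: [-1.146, -2.925, 0.0]
ft_force: [-0.1, -0.3, 0.6]
grip_width: 0.0401
```

>>> jog_arm --increments '[[[0, 0, 0], [0, 0, -0.18], 40], [[0, 0, 0], [0, 0, -0.18], 40], [[0, 0, 0], [0, 0, -0.18], 40], [[0, 0, 0], [0, 0, -0.18], 40], [[0, 0, 0], [0, 0, -0.18], 40], [[0, 0, 0], [0, 0, -0.18], 40], [[0, 0, 0], [0, 0, -0.18], 40], [[0, 0, 0], [0, 0, -0.18], 40]]'

```text
clock: 11.08
tool_pos: [0.5554, 0.1002, 0.4193]
tcp_rot: [1.067, -2.955, 0.0]
ft_force: [0.6, -0.0, 0.5]
grip_width: 0.0401
```

>>> jog_arm --increments '[[[0, 0, 0], [0, 0, -0.18], 40], [[0, 0, 0], [0, 0, -0.18], 40], [[0, 0, 0], [0, 0, 0], 40], [[0, 0, 0], [0, 0, 0], 40]]'

```text
clock: 11.58
tool_pos: [0.5554, 0.1002, 0.4193]
tcp_rot: [1.565, -2.724, -0.0]
ft_force: [0.4, -0.2, -0.6]
grip_width: 0.0398
```

Run:
```python
from meas import *
c=cal("wrist"); p,R,s=now(); im,d=bot.read_camera("wrist"); cv2.imwrite("pics/w5.png",im); np.savez("w5.npz",K=c[0],k1=c[1],E=c[2],d=d)
print(p,np.arctan2(R[1,0],R[0,0]),s["joints"].round(3),s["clock"],s["ft_force"])
print("disc",disc(im,c,.101)); print("yel",blobs(im,c,*Y,.123)); print("green",blobs(im,c,*G,.022,5)); print("or",blobs(im,c,*O,.028,8));print("red",blobs(im,c,*RD,.022,8))
cv2.imwrite("pics/w5b.png",cv2.resize(im,(784,588)))
```

```text
[0.55542913 0.1001752  0.41929819] -2.0983832033730048 [ 0.096  0.362  1.597  0.     1.182 -2.518] 11.575 [ 0.39730457 -0.20082808 -0.60393082]
disc (array([0.5487716 , 0.07089117]), np.float64(0.04091648090284095))
yel [(120, [285.8, 146.3], array([0.5201, 0.0529]))]
green [(118, [200.3, 87.5], array([ 0.5713, -0.0493]))]
or [(469, [336.0, 67.0], array([0.4287, 0.01  ])), (133, [242.5, 68.6], array([ 0.5192, -0.0407])), (70, [206.0, 83.8], array([ 0.5628, -0.048 ])), (68, [335.4, 35.8], array([ 0.4149, -0.0179]))]
red []
```

View pics/w5b.png

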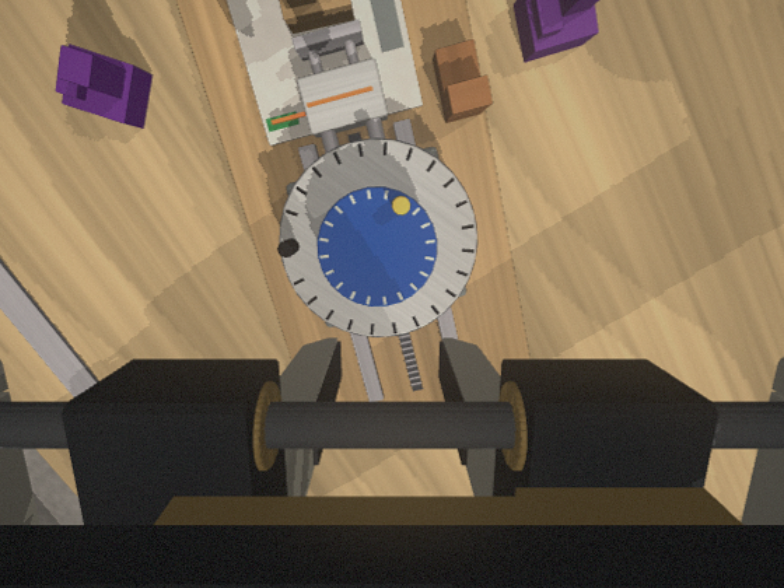

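Index (286,121) sits on the green band, and the axis has moved 42.8 mm as planned. Yellow post at (401,205). Now a look at the building and line from overhead.

>>> jog_arm --increments '[[[39, -9.5, 0], [0, 0, 0], 40], [[39, -9.5, 0], [0, 0, 0], 40], [[39, -9.5, 0], [0, 0, 0], 40], [[0, 0, 0], [0, 0, 0], 40], [[0, 0, 0], [0, 0, 0], 40]]'

```text
clock: 12.25
tool_pos: [0.5218, -0.0151, 0.4194]
tcp_rot: [-1.569, 2.722, 0.0]
ft_force: [-0.3, 0.3, -0.1]
grip_width: 0.0402
```

Run:
```python
from meas import *
c=cal("wrist"); p,R,s=now(); im,d=bot.read_camera("wrist"); cv2.imwrite("pics/w6.png",im); np.savez("w6.npz",K=c[0],k1=c[1],E=c[2],d=d)
print(p,s["clock"]); print("green",blobs(im,c,*G,.022,5)); print("or",blobs(im,c,*O,.028,8));print("red",blobs(im,c,*RD,.022,8))
# rectify jig-aligned plane map at z=.022: u along jig -y? show 4 px/mm
a=np.radians(-16.4); x=np.array([np.cos(a),np.sin(a)]); y=np.array([-x[1],x[0]])
np.save("jig.npy",[x,y]); L0=None
cv2.imwrite("pics/w6c.png",cv2.resize(im[20:320,130:430],None,fx=2,fy=2,interpolation=cv2.INTER_CUBIC))
```

```text
[ 0.52175451 -0.01511466  0.4194297 ] 12.25
green [(701, [324.5, 33.6], array([ 0.3892, -0.1424])), (88, [228.6, 186.7], array([ 0.5713, -0.0515])), (6, [238.5, 188.7], array([ 0.562 , -0.0434])), (5, [311.2, 30.8], array([ 0.4006, -0.1522]))]
or [(349, [357.4, 182.1], array([0.4322, 0.0213])), (93, [270.8, 181.2], array([ 0.5222, -0.0321])), (68, [354.9, 149.8], array([ 0.4176, -0.0144])), (49, [235.4, 186.9], array([ 0.563 , -0.0475]))]
red [(318, [246.2, 84.2], array([ 0.4909, -0.1413]))]
```

View pics/w6c.png

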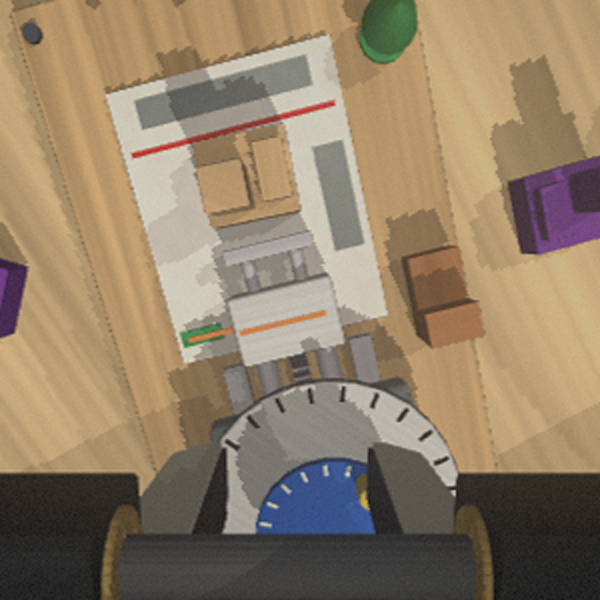

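Red line from (133,155) to (335,103), the building just short of it at (245,175), pusher at (268,247), index on the band at (207,335). I'll use depth for the edges.

```bash
cat >> meas.py <<'E'
def cloud(d,c,step=1):
    K,k1,E=c; h,w=d.shape; u,v=np.meshgrid(np.arange(w),np.arange(h)); 
    q=cv2.undistortPoints(np.stack([u,v],-1).reshape(-1,1,2).astype(np.float64),K,np.array([k1,0,0,0.]))[:,0]
    z=d.reshape(-1); P=np.c_[q[:,0]*z,-q[:,1]*z,-z]; P=(P-E[:3,3])@E[:3,:3]
    x,y=np.load("jig.npy"); return np.c_[P[:,:2]@x,P[:,:2]@y,P[:,2]].reshape(h,w,3),z.reshape(h,w)>0
def edges(n):
    im,c=load(n); d=np.load(n+".npz")["d"]; J,ok=cloud(d,c); x,y=np.load("jig.npy")
    hsv=cv2.cvtColor(im,cv2.COLOR_BGR2HSV); red=cv2.inRange(hsv,*RD)>0
    L=np.array([[onz(None,u,v,.022,c)[:2]@x,onz(None,u,v,.022,c)[:2]@y] for v,u in zip(*np.nonzero(red))])
    k=abs(L[:,1]-np.median(L[:,1]))<.004; L=L[k]; f=np.polyfit(L[:,0],L[:,1],1); xc=np.median(L[:,0]); ly=np.polyval(f,xc)
    print("line y",ly.round(4),"tilt deg",np.degrees(f[0]).round(2),"x",L[:,0].min().round(3),L[:,0].max().round(3))
    S=J[ok&(abs(J[...,0]-xc)<.032)&(J[...,1]>ly-.015)&(J[...,1]<ly+.1)]
    for lo,hi in((.017,.027),(.046,.058),(.085,.097)):
        Q=S[(S[:,2]>lo)&(S[:,2]<hi)]; 
        if lo<.03: print("plate z",np.median(Q[:,2])); continue
        print(f"z {lo}-{hi} n",len(Q),"dy to line mm: pct1,5,50,95,99",((np.percentile(Q[:,1],[1,5,50,95,99])-ly)*1000).round(1),"x",(np.percentile(Q[:,0],[1,99])).round(3),"zmed",np.median(Q[:,2]).round(4))
    h=np.histogram((S[(S[:,2]>.044)&(S[:,2]<.06),1]-ly)*1000,bins=np.arange(-4,100,2))[0]; print(h.tolist())
    return xc,ly,J,ok
E
python3 - <<'E'
from meas import *
edges("w6"); print(-load("w6")[1][2][:3,:3].T@load("w6")[1][2][:3,3])
E
```

```text
line y 0.003 tilt deg -0.02 x 0.452 0.571
plate z 0.02160635659391338
z 0.046-0.058 n 1805 dy to line mm: pct1,5,50,95,99 [ 7.4  9.2 50.5 98.  99.6] x [0.481 0.533] zmed 0.0524
z 0.085-0.097 n 570 dy to line mm: pct1,5,50,95,99 [24.6 25.5 35.2 45.3 46.1] x [0.507 0.529] zmed 0.0914
[0, 0, 0, 0, 0, 42, 90, 93, 90, 61, 64, 42, 19, 14, 15, 15, 14, 16, 14, 14, 15, 15, 13, 16, 42, 94, 84, 86, 19, 0, 0, 0, 0, 0, 56, 88, 90, 83, 33, 13, 12, 13, 9, 9, 11, 12, 8, 116, 91, 93, 94]
[ 0.48828194 -0.0730728   0.39895599]
```

Run:
```python
from h import *
p,R,s=now(); T=np.array([.5198,.0528,.36]); w=[(p+(T-p)*k/4,-2.098-.483*k/4) for k in range(1,5)]+[(T,-2.581)]*2
e=rows(w,36)
w=[(np.r_[T[:2],.36-.023*k],-2.581,36) for k in range(1,4)]+[(np.r_[T[:2],.291],-2.581,36)]*2
rows(w,36,e)
A=np.array([.5488,.0709])
# ring: constant chord in tool frame for d=0.15
for d in(.1,.13,.15):
    a=0; r=.0340
    c0=np.array([r,0]); c1=r*np.array([np.cos(-d),np.sin(-d)]); v=c1-c0; print(d,"tool x,y mm",v[0]*1000,-v[1]*1000)
```

```text
[[[-14.4, 8.9, 14.8], [0.0, 0.0, 0.124], 36], [[-13.1, 10.6, 14.9], [0.0, 0.0, 0.121], 36], [[-11.8, 12.1, 14.8], [0.0, 0.0, 0.12], 36], [[-10.3, 13.5, 14.9], [0.0, 0.0, 0.121], 36], [[0.0, 0.0, 0.0], [0.0, 0.0, 0.0], 36], [[0.0, 0.0, 0.0], [0.0, 0.0, 0.0], 36]]
[[[0.0, 0.0, 23.0], [0.0, 0.0, 0.0], 36], [[0.0, 0.0, 23.0], [0.0, 0.0, 0.0], 36], [[0.0, 0.0, 23.0], [0.0, 0.0, 0.0], 36], [[0.0, 0.0, 0.0], [0.0, 0.0, 0.0], 36], [[0.0, 0.0, 0.0], [0.0, 0.0, 0.0], 36]]
0.1 tool x,y mm -0.1698583805471235 3.3943361659921574
0.13 tool x,y mm -0.28689561369720645 4.407560849069625
0.15 tool x,y mm -0.38178335017456655 5.080896504102374
```

>>> jog_arm --increments '[[[-14.4, 8.9, 14.8], [0, 0, 0.124], 36], [[-13.1, 10.6, 14.9], [0, 0, 0.121], 36], [[-11.8, 12.1, 14.8], [0, 0, 0.12], 36], [[-10.3, 13.5, 14.9], [0, 0, 0.121], 36], [[0, 0, 0], [0, 0, 0], 36], [[0, 0, 0], [0, 0, 0], 36]]'

```text
clock: 13.05
tool_pos: [0.5198, 0.0523, 0.3605]
tcp_rot: [-0.875, 3.017, -0.0]
ft_force: [1.2, 0.0, 0.2]
grip_width: 0.036
```

>>> jog_arm --increments '[[[0, 0, 23], [0, 0, 0], 36], [[0, 0, 23], [0, 0, 0], 36], [[0, 0, 23], [0, 0, 0], 36], [[0, 0, 0], [0, 0, 0], 36], [[0, 0, 0], [0, 0, 0], 8], [[0, 0, 0], [0, 0, 0], 8], [[0, 0, 0], [0, 0, 0], 8], [[0, 0, 0], [0, 0, 0], 8]]' --grip_force 8

```text
clock: 14.05
tool_pos: [0.5197, 0.0522, 0.2916]
tcp_rot: [-0.87, 3.018, -0.0]
ft_force: [-1.7, -1.0, 6.5]
grip_width: 0.0114
```

Run:
```python
from h import *
p,R,s=now(); print(p,s["ft_force"],s["grip_width"],s["joints"].round(2),np.arctan2(R[1,0],R[0,0]))
A=np.array([.5488,.0709]); r=p[:2]-A; print(np.linalg.norm(r),np.arctan2(r[1],r[0]))
```

```text
[0.51966833 0.05223789 0.29155272] [-1.70649636 -0.96962781  6.51061829] 0.011374872444762818 [ 0.01  0.45  1.82 -0.    0.87 -2.12] -2.5802616431744134
0.0345966530549906 -2.571844944778087
```

>>> jog_arm --increments '[[[-0.4, 5.1, 0], [0, 0, 0.15], 8], [[-0.4, 5.1, 0], [0, 0, 0.15], 8], [[-0.4, 5.1, 0], [0, 0, 0.15], 8], [[-0.4, 5.1, 0], [0, 0, 0.15], 8], [[-0.4, 5.1, 0], [0, 0, 0.15], 8], [[-0.4, 5.1, 0], [0, 0, 0.15], 8], [[-0.4, 5.1, 0], [0, 0, 0.15], 8], [[-0.4, 5.1, 0], [0, 0, 0.15], 8]]'

```text
clock: 15.05
tool_pos: [0.521, 0.091, 0.2915]
tcp_rot: [-0.993, -2.98, 0.0]
ft_force: [-4.7, 0.8, 9.2]
grip_width: 0.0115
```

Run:
```python
from meas import *
p,R,s=now(); print(p,s["ft_force"],s["moment"],s["grip_width"],np.arctan2(R[1,0],R[0,0]))
A=np.array([.5488,.0709]); r=p[:2]-A; print(np.linalg.norm(r),np.arctan2(r[1],r[0]))
```

```text
[0.52098682 0.09101008 0.29152271] [-4.69084925  0.84286246  9.19220714] [ 0.09452078  0.826906   -0.00504409] 0.01147613919256804 2.497948639005051
0.034321833812848306 2.5155695828169633
```

>>> jog_arm --increments '[[[-0.4, 5.1, 0], [0, 0, 0.15], 8], [[-0.4, 5.1, 0], [0, 0, 0.15], 8], [[-0.4, 5.1, 0], [0, 0, 0.15], 8], [[-0.4, 5.1, 0], [0, 0, 0.15], 8], [[-0.4, 5.1, 0], [0, 0, 0.15], 8], [[-0.4, 5.1, 0], [0, 0, 0.15], 8], [[-0.4, 5.1, 0], [0, 0, 0.15], 8], [[-0.4, 5.1, 0], [0, 0, 0.15], 8]]'

```text
clock: 16.05
tool_pos: [0.5579, 0.1039, 0.2915]
tcp_rot: [-2.502, -1.898, -0.002]
ft_force: [-2.4, 5.7, 4.8]
grip_width: 0.0117
```

>>> jog_arm --increments '[[[-0.2, 3.4, 0], [0, 0, 0.1], 8], [[-0.2, 3.4, 0], [0, 0, 0.1], 8], [[-0.2, 3.4, 0], [0, 0, 0.1], 8], [[-0.2, 3.4, 0], [0, 0, 0.1], 8], [[-0.2, 3.4, 0], [0, 0, 0.1], 8], [[-0.2, 3.4, 0], [0, 0, 0.1], 8], [[0, 0, 0], [0, 0, 0], 8]]'

```text
clock: 16.92
tool_pos: [0.575, 0.0926, 0.2916]
tcp_rot: [-2.95, -1.08, -0.004]
ft_force: [2.8, 5.0, 3.3]
grip_width: 0.0115
```

Run:
```python
from meas import *
p,R,s=now(); print(p,s["ft_force"],s["moment"],s["grip_width"],np.arctan2(R[1,0],R[0,0]),s["joints"].round(2))
A=np.array([.5488,.0709]); r=p[:2]-A; print(np.linalg.norm(r),np.arctan2(r[1],r[0]))
for n in("top","side"):
    im,d=bot.read_camera(n); cv2.imwrite(f"pics/{n}7.png",im); c=cal(n); np.savez(n+"7.npz",K=c[0],k1=c[1],E=c[2],d=d)
    try: edges(n+"7")
    except Exception as e: print(n,e)
```

```text
[0.57502862 0.09256531 0.29157464] [2.84899868 5.01461421 3.25826145] [ 0.70506496 -0.37168654 -0.02889196] 0.011536670285867256 0.702179545709102 [0.08 0.54 1.66 0.   0.93 0.95]
0.03401949540102029 0.6904055501202259
line y -0.2441 tilt deg 7.39 x 0.462 0.483
plate z 0.021658427834067136
top index -1 is out of bounds for axis 0 with size 0
line y -0.2347 tilt deg -0.89 x 0.472 0.48
plate z 0.021793672116605902
side index -1 is out of bounds for axis 0 with size 0
```

>>> jog_arm --increments '[[[-0.2, 3.4, 0], [0, 0, 0.1], 8], [[-0.2, 3.4, 0], [0, 0, 0.1], 8], [[-0.2, 3.4, 0], [0, 0, 0.1], 8], [[-0.2, 3.4, 0], [0, 0, 0.1], 8], [[-0.2, 3.4, 0], [0, 0, 0.1], 8], [[-0.1, 2.7, 0], [0, 0, 0.08], 8], [[0, 0, 0], [0, 0, 0], 8], [[0, 0, 0], [0, 0, 0], 8]]'

```text
clock: 18.02
tool_pos: [0.5826, 0.0743, 0.2915]
tcp_rot: [3.135, 0.197, 0.003]
ft_force: [4.3, 0.9, 5.7]
grip_width: 0.0116
```

Run:
```python
from meas import *
p,R,s=now(); y0=np.arctan2(R[1,0],R[0,0]); print(p,s["ft_force"],s["grip_width"],y0,s["joints"].round(2))
A=np.array([.5488,.0709]); r=p[:2]-A; print(np.linalg.norm(r),np.arctan2(r[1],r[0]))
# release, lift, go to view: camera (tool x +66mm) above line; yaw -1.856+2pi=4.43 not reachable-> choose yaw 1.286 (camera at +y side)
x,y=np.load("jig.npy"); lc=x*.511+y*.003
T=np.r_[lc-.035*y+.0*x-.066*y,.42]   # camera ~30 mm beyond... printed for check
print(lc,T)
```

```text
[0.58260399 0.07433531 0.29152924] [4.25551341 0.89696925 5.73681797] 0.011648027442427863 0.12578033244533654 [ 0.05  0.55  1.65 -0.    0.94  1.49]
0.03397810213975911 0.10127680478067226
[ 0.49105647 -0.14139854] [ 0.46253998 -0.23828925  0.42      ]
```

Run:
```python
from h import *
p,R,s=now(); y0=.126
w=[(p,y0,36)]*3+[(p+[0,0,.022*k],y0,36) for k in range(1,5)]
q=w[-1][0]; T=np.array([.4245,-.150,.38])
w+=[(q+(T-q)*k/6,y0,36) for k in range(1,7)]+[(T,y0,36)]*2
rows(w,36)
```

```text
[[[0.0, 0.0, 0.0], [0.0, -0.002, 0.0], 36], [[0.0, 0.0, 0.0], [0.0, 0.0, 0.0], 36], [[0.0, 0.0, 0.0], [0.0, 0.0, 0.0], 36], [[0.0, 0.0, -22.0], [0.0, 0.0, 0.0], 36], [[0.0, 0.0, -22.0], [0.0, 0.0, 0.0], 36], [[0.0, 0.0, -22.0], [0.0, 0.0, 0.0], 36], [[0.0, 0.0, -22.0], [0.0, 0.0, 0.0], 36], [[-30.8, 33.8, -0.1], [0.0, 0.0, 0.0], 36]]
[[[-30.9, 33.8, 0.0], [0.0, 0.0, 0.0], 36], [[-30.8, 33.8, -0.1], [0.0, 0.0, 0.0], 36], [[-30.8, 33.8, -0.1], [0.0, 0.0, 0.0], 36], [[-30.9, 33.8, 0.0], [0.0, 0.0, 0.0], 36], [[-30.8, 33.8, -0.1], [0.0, 0.0, 0.0], 36], [[0.0, 0.0, 0.0], [0.0, 0.0, 0.0], 36], [[0.0, 0.0, 0.0], [0.0, 0.0, 0.0], 36]]
```

>>> jog_arm --increments '[[[0, 0, 0], [0, 0, 0], 36], [[0, 0, 0], [0, 0, 0], 36], [[0, 0, 0], [0, 0, 0], 36], [[0, 0, -22], [0, 0, 0], 36], [[0, 0, -22], [0, 0, 0], 36], [[0, 0, -22], [0, 0, 0], 36], [[0, 0, -22], [0, 0, 0], 36], [[-30.8, 33.8, 0], [0, 0, 0], 36]]'

```text
clock: 19.02
tool_pos: [0.5563, 0.0377, 0.3803]
tcp_rot: [3.135, 0.197, 0.005]
ft_force: [0.2, -0.9, 0.2]
grip_width: 0.0358
```

>>> jog_arm --increments '[[[-30.9, 33.8, 0], [0, 0, 0], 36], [[-30.8, 33.8, 0], [0, 0, 0], 36], [[-30.8, 33.8, 0], [0, 0, 0], 36], [[-30.9, 33.8, 0], [0, 0, 0], 36], [[-30.8, 33.8, 0], [0, 0, 0], 36], [[0, 0, 0], [0, 0, 0], 36], [[0, 0, 0], [0, 0, 0], 36], [[0, 0, 0], [0, 0, 0], 36]]'

```text
clock: 20.02
tool_pos: [0.4239, -0.1489, 0.3789]
tcp_rot: [-3.135, -0.195, 0.0]
ft_force: [-0.3, -0.6, -0.6]
grip_width: 0.0361
```

Run:
```python
from meas import *
c=cal("wrist"); p,R,s=now(); im,d=bot.read_camera("wrist"); cv2.imwrite("pics/w8.png",im); np.savez("w8.npz",K=c[0],k1=c[1],E=c[2],d=d)
print(p,s["clock"],-c[2][:3,:3].T@c[2][:3,3]); print("green",blobs(im,c,*G,.022,5)); print("or",blobs(im,c,*O,.028,8)); print("yel",blobs(im,c,*Y,.123))
edges("w8")
cv2.imwrite("pics/w8c.png",cv2.resize(im[60:230,120:360],None,fx=3.3,fy=3.3,interpolation=cv2.INTER_CUBIC))
```

```text
[ 0.42394617 -0.14890698  0.37886973] 20.025 [ 0.48974161 -0.14112105  0.35841405]
green [(475, [265.1, 227.4], array([ 0.3891, -0.1382])), (168, [199.0, 42.0], array([ 0.5706, -0.0517]))]
or [(563, [113.1, 171.7], array([0.4321, 0.03  ])), (167, [169.1, 88.2], array([ 0.5234, -0.0262])), (96, [192.4, 47.3], array([ 0.5636, -0.0472])), (64, [150.6, 191.4], array([ 0.4158, -0.0103]))]
yel []
line y -0.2377 tilt deg 0.45 x 0.468 0.485
plate z 0.022709241097332175Traceback (most recent call last):
  File "<stdin>", line 4, in <module>
  File "meas.py", line 33, in edges
    print(f"z {lo}-{hi} n",len(Q),"dy to line mm: pct1,5,50,95,99",((np.percentile(Q[:,1],[1,5,50,95,99])-ly)*1000).round(1),"x",(np.percentile(Q[:,0],[1,99])).round(3),"zmed",np.median(Q[:,2]).round(4))
                                                                     ~~~~~~~~~~~~~^^^^^^^^^^^^^^^^^^^^^^^
    return _quantile_unchecked(
        a, q, axis, out, overwrite_input, method, keepdims, weights)
    return _ureduce(a,
                    func=_quantile_ureduce_func,
    ...<5 lines>...
                    overwrite_input=overwrite_input,
                    method=method)
    r = func(a, **kwargs)
    result = _quantile(arr,
                       quantiles=q,
    ...<2 lines>...
                       out=out,
                       weights=wgt)
    slices_having_nans = np.isnan(arr[-1, ...])
                                  ~~~^^^^^^^^^
IndexError: index -1 is out of bounds for axis 0 with size 0
```

```bash
sed -i 's/k=abs(L\[:,1\]-np.median(L\[:,1\]))<.004; L=L\[k\]/k=(abs(L[:,1]-.003)<.006)\&(abs(L[:,0]-.511)<.07); L=L[k]/; s/xc=np.median(L\[:,0\])/xc=.511/' meas.py
python3 - <<'E'
from meas import *
xc,ly,J,ok=edges("w8")
def fine(n,J,ok,ly):
    S=J[ok]; m=(S[:,2]>.046)&(S[:,2]<.058)&(abs(S[:,1]-ly)<.06); 
    for x0 in np.arange(.484,.540,.006):
        q=S[m&(abs(S[:,0]-x0)<.003)]; q=q[(q[:,1]<ly+.03)]
        if len(q): print(round(x0,3),len(q),"far edge mm",((q[:,1].min()-ly)*1000).round(1),((np.sort(q[:,1])[:5].mean()-ly)*1000).round(1),end=" | ")
    print()
fine("w8",J,ok,ly)
print("w6:"); r=edges("w6"); fine("w6",*r[2:],r[1])
E
```

```text
line y 0.003 tilt deg 0.01 x 0.451 0.571
plate z 0.02169405839632161
z 0.046-0.058 n 2518 dy to line mm: pct1,5,50,95,99 [ 1.8  3.7 47.4 98.2 99.6] x [0.481 0.535] zmed 0.0525
z 0.085-0.097 n 750 dy to line mm: pct1,5,50,95,99 [18.8 19.6 29.7 39.6 40.5] x [0.508 0.53 ] zmed 0.0916
[0, 0, 34, 111, 110, 110, 95, 75, 73, 77, 75, 63, 21, 18, 18, 18, 20, 16, 19, 19, 18, 18, 50, 54, 52, 131, 117, 114, 115, 14, 19, 15, 21, 16, 14, 21, 19, 18, 18, 19, 19, 15, 22, 17, 22, 14, 124, 221, 141, 145, 138]
0.484 67 far edge mm 1.7 2.3 | 0.49 50 far edge mm 1.4 1.6 | 0.496 49 far edge mm 1.5 1.8 | 0.502 98 far edge mm 1.4 1.7 | 0.508 157 far edge mm 1.4 1.7 | 0.514 120 far edge mm 1.5 1.8 | 0.52 123 far edge mm 1.5 1.7 | 0.526 125 far edge mm 1.4 1.7 | 0.532 124 far edge mm 1.5 1.8 | 
w6:
line y 0.003 tilt deg -0.02 x 0.452 0.571
plate z 0.021606927719214342
z 0.046-0.058 n 1804 dy to line mm: pct1,5,50,95,99 [ 7.4  9.2 50.5 98.1 99.6] x [0.481 0.533] zmed 0.0524
z 0.085-0.097 n 570 dy to line mm: pct1,5,50,95,99 [24.6 25.5 35.2 45.3 46.1] x [0.507 0.529] zmed 0.0914
[0, 0, 0, 0, 0, 42, 90, 93, 90, 61, 64, 42, 19, 14, 15, 15, 14, 16, 14, 14, 15, 15, 13, 16, 42, 94, 84, 86, 19, 0, 0, 0, 0, 0, 56, 88, 90, 83, 33, 13, 12, 13, 9, 9, 11, 12, 8, 116, 91, 93, 93]
0.484 70 far edge mm 8.4 8.9 | 0.49 35 far edge mm 7.7 8.0 | 0.496 31 far edge mm 7.9 8.3 | 0.502 81 far edge mm 7.4 7.8 | 0.508 96 far edge mm 7.0 7.5 | 0.514 69 far edge mm 7.0 7.2 | 0.52 70 far edge mm 6.6 7.1 | 0.526 72 far edge mm 6.3 6.7 | 0.532 34 far edge mm 6.7 7.3 |
```

Run:
```python
from h import *
p,R,s=now(); y0=.126; T=np.array([.5826,.0743,.375])
w=[(p+(T-p)*k/6,y0) for k in range(1,7)]+[(T,y0)]*2+[(T-[0,0,.0835*k/4],y0) for k in range(1,5)]
rows(w,36)
```

```text
[[[30.9, -33.6, 0.6], [0.0, 0.0, -0.002], 36], [[30.9, -33.6, 0.7], [0.0, 0.0, 0.0], 36], [[30.9, -33.6, 0.6], [0.0, 0.0, 0.0], 36], [[30.9, -33.6, 0.7], [0.0, 0.0, 0.0], 36], [[30.9, -33.6, 0.6], [0.0, 0.0, 0.0], 36], [[31.0, -33.5, 0.6], [0.0, 0.0, 0.0], 36], [[0.0, 0.0, 0.0], [0.0, 0.0, 0.0], 36], [[0.0, 0.0, 0.0], [0.0, 0.0, 0.0], 36]]
[[[0.0, 0.0, 20.9], [0.0, 0.0, 0.0], 36], [[0.0, 0.0, 20.9], [0.0, 0.0, 0.0], 36], [[0.0, 0.0, 20.9], [0.0, 0.0, 0.0], 36], [[0.0, 0.0, 20.8], [0.0, 0.0, 0.0], 36]]
```

>>> jog_arm --increments '[[[30.9, -33.6, 0.6], [0, 0, 0], 36], [[30.9, -33.6, 0.7], [0, 0, 0], 36], [[30.9, -33.6, 0.6], [0, 0, 0], 36], [[30.9, -33.6, 0.7], [0, 0, 0], 36], [[30.9, -33.6, 0.6], [0, 0, 0], 36], [[31, -33.5, 0.6], [0, 0, 0], 36], [[0, 0, 0], [0, 0, 0], 36], [[0, 0, 0], [0, 0, 0], 36]]'

```text
clock: 21.08
tool_pos: [0.5826, 0.0734, 0.3748]
tcp_rot: [3.135, 0.195, -0.001]
ft_force: [-1.0, -0.1, -0.6]
grip_width: 0.036
```

Run:
```python
from h import *
p,R,s=now(); print(p,np.arctan2(R[1,0],R[0,0])); print((R.T@(np.array([.5826,.0743,.2915])-p)*1000).round(1))
```

```text
[0.58260146 0.07344489 0.37476375] 0.12394148663954285
[ 0.2 -0.9 83.3]
```

>>> jog_arm --increments '[[[0.2, -0.9, 20.9], [0, 0, 0], 36], [[0, 0, 20.9], [0, 0, 0], 36], [[0, 0, 20.9], [0, 0, 0], 36], [[0, 0, 20.6], [0, 0, 0], 36], [[0, 0, 0], [0, 0, 0], 8], [[0, 0, 0], [0, 0, 0], 8], [[0, 0, 0], [0, 0, 0], 8], [[0, 0, 0], [0, 0, 0], 8]]'

```text
clock: 22.08
tool_pos: [0.5832, 0.074, 0.2928]
tcp_rot: [3.136, 0.193, 0.003]
ft_force: [-1.0, 0.0, 5.5]
grip_width: 0.0113
```

>>> jog_arm --increments '[[[-0.1, 2.4, 0], [0, 0, 0.07], 8], [[-0.1, 2.4, 0], [0, 0, 0.07], 8], [[-0.1, 2.4, 0], [0, 0, 0.07], 8], [[-0.1, 2.4, 0], [0, 0, 0.07], 8], [[0, 0, 0], [0, 0, 0], 8], [[0, 0, 0], [0, 0, 0], 8]]'

```text
clock: 22.82
tool_pos: [0.5828, 0.0644, 0.2928]
tcp_rot: [-3.132, 0.247, -0.001]
ft_force: [-2.7, -0.5, 7.2]
grip_width: 0.0117
```

Run:
```python
from h import *
p,R,s=now(); y0=np.arctan2(R[1,0],R[0,0]); print(p,s["ft_force"],s["grip_width"],y0)
A=np.array([.5488,.0709]); r=p[:2]-A; print(np.linalg.norm(r),np.arctan2(r[1],r[0]))
w=[(p,y0,36)]*3+[(p+[0,0,.022*k],y0,36) for k in range(1,5)]
q=w[-1][0]; T=np.r_[np.array([.491,-.141])-.067*np.array([np.cos(y0),np.sin(y0)]),.38]
w+=[(q+(T-q)*k/6,y0,36) for k in range(1,7)]+[(T,y0,36)]*2
rows(w,36)
```

```text
[0.58283207 0.06443426 0.29275992] [-2.68455078 -0.47943984  7.16589518] 0.01170428503011203 -0.15710833529622947
0.03464083930951111 -0.18775188557708322
[[[0.0, 0.0, 0.0], [0.0, -0.001, 0.0], 36], [[0.0, 0.0, 0.0], [0.0, 0.0, 0.0], 36], [[0.0, 0.0, 0.0], [0.0, 0.0, 0.0], 36], [[0.0, 0.0, -22.0], [0.0, 0.0, 0.0], 36], [[0.0, 0.0, -22.0], [0.0, 0.0, 0.0], 36], [[0.0, 0.0, -22.0], [0.0, 0.0, 0.0], 36], [[0.0, 0.0, -22.0], [0.0, 0.0, 0.0], 36], [[-20.9, 36.2, 0.1], [0.0, 0.0, 0.0], 36]]
[[[-21.0, 36.2, 0.2], [0.0, 0.0, 0.0], 36], [[-20.9, 36.2, 0.1], [0.0, 0.0, 0.0], 36], [[-20.9, 36.2, 0.1], [0.0, 0.0, 0.0], 36], [[-20.9, 36.3, 0.1], [0.0, 0.0, 0.0], 36], [[-21.0, 36.2, 0.2], [0.0, 0.0, 0.0], 36], [[0.0, 0.0, 0.0], [0.0, 0.0, 0.0], 36], [[0.0, 0.0, 0.0], [0.0, 0.0, 0.0], 36]]
```

Turned by another 0.289 rad (3.90 in all). Releasing and looking again.

>>> jog_arm --increments '[[[0, 0, 0], [0, 0, 0], 36], [[0, 0, 0], [0, 0, 0], 36], [[0, 0, 0], [0, 0, 0], 36], [[0, 0, -22], [0, 0, 0], 36], [[0, 0, -22], [0, 0, 0], 36], [[0, 0, -22], [0, 0, 0], 36], [[0, 0, -22], [0, 0, 0], 36], [[-20.9, 36.2, 0], [0, 0, 0], 36]]'

```text
clock: 23.82
tool_pos: [0.557, 0.0326, 0.3813]
tcp_rot: [-3.132, 0.243, -0.006]
ft_force: [0.1, -0.8, -0.6]
grip_width: 0.036
```

>>> jog_arm --increments '[[[-21, 36.2, 0], [0, 0, 0], 36], [[-20.9, 36.2, 0], [0, 0, 0], 36], [[-20.9, 36.2, 0], [0, 0, 0], 36], [[-20.9, 36.3, 0], [0, 0, 0], 36], [[-21, 36.2, 0], [0, 0, 0], 36], [[0, 0, 0], [0, 0, 0], 36], [[0, 0, 0], [0, 0, 0], 36], [[0, 0, 0], [0, 0, 0], 36]]'

```text
clock: 24.82
tool_pos: [0.4252, -0.1299, 0.3798]
tcp_rot: [-3.132, 0.245, 0.0]
ft_force: [0.6, 0.2, -0.5]
grip_width: 0.0357
```

Run:
```python
from meas import *
c=cal("wrist"); p,R,s=now(); im,d=bot.read_camera("wrist"); cv2.imwrite("pics/w9.png",im); np.savez("w9.npz",K=c[0],k1=c[1],E=c[2],d=d)
x,y=np.load("jig.npy"); print(p,s["clock"],s["ft_force"])
g=blobs(im,c,*G,.022,40,(120,0,330,120)); o=blobs(im,c,*O,.028,20,(120,0,330,80)); print("green",[(a,b,q@y) for a,b,q in g],"or",[(a,b,q@y) for a,b,q in o])
xc,ly,J,ok=edges("w9"); S=J[ok]; m=(S[:,2]>.046)&(S[:,2]<.058)&(abs(S[:,1]-ly)<.03)
for x0 in np.arange(.484,.540,.006):
    q=np.sort(S[m&(abs(S[:,0]-x0)<.003),1]); print(round(x0,3),((q[0]-ly)*1000).round(1),((q[:5].mean()-ly)*1000).round(1),end=" | ")
u,v=map(int,proj(None,np.r_[x*.511+y*.02,.022],c)); a,b=max(0,v-100),max(0,u-120); print(u,v,a,b)
cv2.imwrite("pics/w9c.png",cv2.resize(im[a:a+190,b:b+240],None,fx=3.1,fy=3.1,interpolation=cv2.INTER_CUBIC))
```

```text
[ 0.42515944 -0.12993969  0.37978176] 24.825 [ 0.59643299  0.21237621 -0.53623138]
green [(160, [179.5, 70.1], np.float64(0.11145681072433776))] or [(43, [175.2, 71.8], np.float64(0.1137812986946733))]
line y 0.0028 tilt deg 0.04 x 0.452 0.571
plate z 0.02168209335237675
z 0.046-0.058 n 2417 dy to line mm: pct1,5,50,95,99 [ 0.5  2.3 45.7 98.2 99.7] x [0.481 0.535] zmed 0.0525
z 0.085-0.097 n 732 dy to line mm: pct1,5,50,95,99 [17.6 18.4 28.4 38.3 39.3] x [0.508 0.53 ] zmed 0.0915
[0, 0, 103, 109, 110, 105, 76, 73, 76, 74, 75, 23, 19, 16, 17, 20, 16, 18, 17, 20, 15, 37, 52, 55, 108, 111, 110, 113, 54, 9, 15, 12, 17, 18, 16, 18, 14, 15, 17, 14, 11, 17, 17, 18, 18, 12, 77, 239, 124, 132, 131]
0.484 0.1 0.7 | 0.49 0.4 0.6 | 0.496 0.2 0.4 | 0.502 0.2 0.4 | 0.508 0.2 0.5 | 0.514 0.2 0.7 | 0.52 0.1 0.5 | 0.526 0.3 0.5 | 0.532 0.2 0.4 | Traceback (most recent call last):
  File "<stdin>", line 7, in <module>
IndexError: index 0 is out of bounds for axis 0 with size 0
```

Run:
```python
from meas import *
im,c=load("w9"); x,y=np.load("jig.npy")
u,v=map(int,proj(None,np.r_[x*.511+y*.04,.022],c)); a,b=max(0,v-110),max(0,u-130); print(u,v,a,b)
cv2.imwrite("pics/w9c.png",cv2.resize(im[a:a+190,b:b+255],None,fx=3.1,fy=3.1,interpolation=cv2.INTER_CUBIC))
```

```text
244 131 21 114
```

View pics/w9c.png

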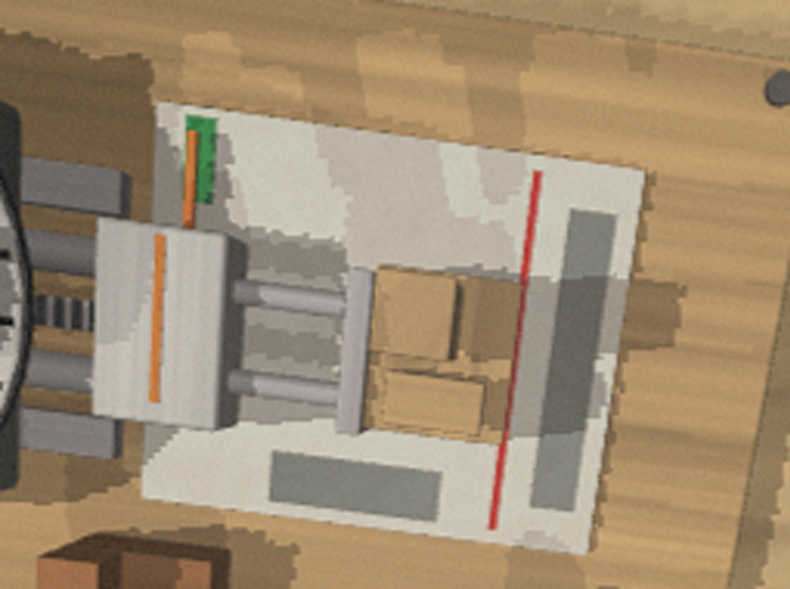

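The building's far edge lies along the red line at (520,300). The index (191,160) is inside the green band (186–216) even with parallax. Nothing else was touched, so I'll lift clear and hand in.

>>> jog_arm --increments '[[[0, 0, -25], [0, 0, 0], 36], [[0, 0, -25], [0, 0, 0], 36], [[0, 0, 0], [0, 0, 0], 36], [[0, 0, 0], [0, 0, 0], 36]]'

```text
clock: 25.38
tool_pos: [0.4247, -0.1302, 0.429]
tcp_rot: [-3.132, 0.246, 0.001]
ft_force: [0.4, -0.5, 0.1]
grip_width: 0.0358
```

Run:
```python
from h import *
print(bot.get_state()["ft_force"]); print(bot.hand_in())
```

```text
[ 0.37174856 -0.5161711   0.07335681]
the job is handed in; nothing more can be done
None
```

The job is done and handed in at about 25 s on the clock. I gripped the coarse post and turned it 1.71 rad clockwise. I then gripped the fine post and turned it about 3.90 rad clockwise in two stages, checking the building between them.

- **Building:** in the last check its far edge was about 0.2 mm short of the red line's centre (0.1–0.4 mm along its width) and parallel to the line.
- **Index:** it stands inside the green band, about 0.6–1 mm from the band's centre when that is taken as 110 mm from the line. Going by the centre of the visible green it was about 2 mm off. That figure is biased because the index covers part of the band, and it is still inside.
- **Clearance:** the gripper ended well above everything with almost no force on the wrist. The arm touched only the two posts. I did not measure the bystanders' positions again at the end.

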